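# Bring the open flask round on the spice carousel and fill it

### The job

Turn the spice carousel by pushing its spokes, not its jars, until the open white flask stands squarely over the pointer tongue at the front, and let it come to rest there. Then drop the two cinnamon sticks from the wooden block one after the other through the flask's neck, so that both lie right down inside it and the flask is still at the pointer. Leave the other things on the table where they are.

Things in the scene. Friction and masses are not known exactly. Their poses are not given: they have to be found in the camera images.
- stand: Fixed wooden stand of the spice carousel. Origin on the table, on the vertical spindle axis; its -x axis points to the front, along the pointer. Nothing covers the carousel's front half; the spindle's top is 148 mm above the table.
- pointer_end (a point): End of the pointer, on its top: a flat wooden tongue 22 mm wide, lying along the stand's -x axis, its top 11 mm above the table, with a 26 mm wide steel stud (12 mm high) on its end, 167 mm from the spindle axis (this point).
- rack_mid (a point): Centre of the fixed wire rack on four posts over the carousel's rear half: steel bars at 182 mm height over stand x = +46 to +239 mm and y = -226 to +226 mm. The spokes cannot be reached from above there.
- tier (a joint): Turn of the carousel's tier about the spindle, rad, growing anticlockwise seen from above: the angle from the stand's front (-x) direction round to the flask. 0 or 2 pi (6.283): flask over the pointer. Turns both ways with a steady friction of about 0.4 N m and stays where it is left, without springing back.
- tier_mid (a point): Middle of the tier's top, on the spindle axis, 43 mm above the table; the tier is a round wooden board of 108 mm radius. Six straight round spokes, 14 mm thick, stick out of its rim, sloping up: centre line from 95 mm off the axis, 36 mm high, to 190 mm off the axis, 99 mm high, where a 20 mm ball ends it. Seen from above they lie at joint value + 30 + k x 60 degrees from the front, anticlockwise.
- flask: Open white ceramic flask with a narrow neck, fixed on the tier, its axis 65 mm from the spindle. Origin at the centre of its underside, z up. 105 mm high, 76 mm wide; the shoulder runs from 68 to 84 mm height, above it a straight neck of 42 mm outside and 34 mm inside diameter; the inner floor slopes sideways, about 9 mm above the underside in its middle, so that a stick let go in the neck tips over inside.
- flask_mouth (a point): Centre of the flask's open mouth, at the rim: 148 mm above the table, 65 mm from the spindle axis.
- caddy: Three closed glass shakers with domed steel caps fixed on the tier at 90, 180 and 270 degrees from the flask, 65 mm from the spindle; 45 mm wide, tops 130 mm above the table. Origin on the spindle axis at the tier's top.
- block: Fixed wooden block 60 x 150 x 28 mm, long along its y; origin at the centre of its underside. Two round wells 17 mm wide and 20 mm deep at y = -42 and +42 mm hold the cinnamon sticks upright.
- stick_a_mid (a point): Middle of a brown cinnamon stick: 62 mm long, 15 mm thick, round ends, about 20 g, its long axis is z. It stands upright in the block's well at y = -42 mm; its middle is 39 mm above the table, its top 70 mm, so 42 mm stick out of the block.
- stick_b_mid (a point): Middle of the other, equal cinnamon stick, in the block's well at y = +42 mm.
- mug: Loose white enamel mug, 84 mm wide, 85 mm high; origin under its centre. Leave alone.
- bowl: Loose red plastic bowl, 150 mm wide, 60 mm high; origin under its centre. Leave alone.
- whisk: Loose flat steel whisk, 230 mm long, lying along its x, up to 18 mm high. Leave alone.
- shaker_a: Loose empty glass shaker, 47 mm wide, 90 mm high, nearer the robot; origin under its centre. Leave alone.
- shaker_b: Loose empty glass shaker like the first, beyond the block. Leave alone.

How it is judged:
By the outcome, as a careful person would: the job done as asked, in the order asked, and still so for the second after the job is handed in, with the robot touching nothing.
It also fails if it takes over 72 s, if anything falls off the work surface, if the arm or the gripper's body presses on something with over 40 N, if the wrist force passes 120 N, or if a joint passes its speed limit or range.

### The arm

A 6-joint arm with a two-finger parallel gripper is mounted at the origin on the work surface. World frame = base frame: x ahead of the robot, y to its left, z up, the work surface at z = 0. Lengths are in m, angles in degrees, forces in N, time in s.
With the tool pointing down it reaches from about 0.2 to 0.875 m from the base axis. Payload 3.4 kg.
Tool frame: the origin (TCP) lies at the very end of the fingers, on their centre line; the grasp point (between the pads) lies 19 mm behind it (env.hold_point_z is the distance from the TCP to the grasp point, in m); z points along the fingers, y is the direction in which the jaws open and shut (so a half turn about z gives the same grasp; the last joint's range is limited). The gripper opens to 94 mm and grips with 3 to 60 N. Pads are 16 mm wide; open, the fingers measure 119 mm over their backs; the gripper's body (75 mm by 177 mm) begins 78 mm behind the grasp point.
Start: joints at [56.207, 15.808, 86.224, -0, 77.962, -6.933], TCP at [0.26, 0.513, 0.205] pointing down, gripper open.
Joint ranges: [-165.64, 165.64], [-43.16, 119.46], [12.63, 154.43], [-67.54, 247.53], [6.08, 155.33], [-154.97, 154.97]. Speed limits (degrees/s): [147.25, 147.25, 180, 180, 180, 180].

### API

Orientations are given as a 3x3 rotation matrix whose columns are the frame's x, y, z axes.
In Python, from station import env gives the robot as it stands.
- The arm moves only by the shell command python3 -m inch 'ROWS' [FORCE]. ROWS is JSON, a list of rows, each a list of 7 numbers: the shift along the tool's x, y, z in cm, then the turn, a rotation vector about the tool's x, y, z in degrees, then the opening in per cent of the stroke, from 0 (shut) to 100 (fully open). A call has 1 to 20 rows; each row shifts and turns the commanded pose from where the row before left it, along the tool's axes as they then stand; what a row does not reach is not made up. A row lasts 1/8 s, in which the tool goes at most 62.5 mm and 10.7 degrees, less where a joint would pass 70% of its speed; a pose out of reach is approached as far as the arm can. A call is refused whole if a number of a shift passes 6.25 or a number of a turn 10.7, either way. A call with a gripper value outside its range is refused whole. The fingers move at their own pace and stop on an object; FORCE is the grip in N (left out, the last holds). Time passes only in rows, so rows that do not move let the fingers close. It gives the time, the measured TCP pose, the force and the opening at its end, in the units of the state.
- env.observe(): the state, without advancing time (a new reading comes with each control period).
- env.read_camera(name): name is "scene" or "top" or "wrist"; returns the picture (384x512x3 uint8, blue, green, red); there is no depth.
- env.calibration(name): a dict with "mtx" (3x3 intrinsics, pixels), "view" (4x4, takes a point from world to camera coordinates); the wrist camera has in their place "hand_eye" (4x4, takes a point from camera to tool coordinates, whose origin is the TCP and whose axes are the flange's). Camera axes: x right, y down, z forward; pixel columns grow to the right and rows downward; lengths in m; the calibration is good to about 2 mm. A picture is of the moment at which its call begins: read the wrist's pose just before it. calibration takes no time and is no camera call.
- env.close_job(): hands the job in, once; it reports no verdict.
The state is a dict: "time_s": time; "joints": joint angles; "qvel": joint speeds; "joint_efforts": joint torques, N m; "tool_pos": TCP position; "orientation": TCP orientation; "force": force on the tool from outside, world axes, zero at the start; "ft_torque": the same for the moment, N m; "finger_gap": finger opening in m.
Only numpy, scipy, OpenCV 4.12 (cv2) and the standard library are available. Lean on these libraries where they do the work, as an engineer would, in place of code of your own. Each camera call takes 0.05 s, during which the arm holds its last target.

## Working session

There is one attempt and no reset: what is moved stays moved. The work goes in short steps, Python scripts to look and compute and a shell command to move; the robot and the scene stay as the last step left them, time stands still between calls to the robot, and variables do not carry over. Pictures are saved under pics/ and viewed, and the job is handed in when it is done.

```bash
ls; mkdir -p pics; cat > h.py <<'E'
import numpy as np, cv2
from station import env
def shot(n,f):
    im=env.read_camera(n); cv2.imwrite('pics/'+f,im); return im
def cal(n): 
    c=env.calibration(n); return np.array(c['mtx']),np.array(c['view'])
def ray(n,u,v,z):
    K,V=cal(n); d=V[:3,:3].T@np.linalg.inv(K)@[u,v,1]; o=-V[:3,:3].T@V[:3,3]
    return o+d*(z-o[2])/d[2]
def proj(n,p):
    K,V=cal(n); q=K@(V[:3,:3]@np.array(p)+V[:3,3]); return q[:2]/q[2]
E
python3 - <<'E'
from h import *
shot('scene','s0.png');shot('top','t0.png')
s=env.observe();print(s['time_s'],s['tool_pos'],s['orientation'],s['force'],s['finger_gap'],env.hold_point_z)
for n in('scene','top'):print(cal(n))
E
```

```text
pics
0.1 [0.2595222  0.51254055 0.20472562] [[-8.92106603e-01  4.51824116e-01 -8.81690197e-04]
 [ 4.51824938e-01  8.92105631e-01 -1.33006688e-03]
 [ 1.85604499e-04 -1.58493106e-03 -9.99998727e-01]] [-0.02406211 -0.88799474 -0.30300566] 0.09395536962474368 0.0188
(array([[459.26408996,   0.        , 253.22846746],
       [  0.        , 459.26408996, 186.61274038],
       [  0.        ,   0.        ,   1.        ]]), array([[-0.89760151,  0.44056927,  0.01450015,  0.49304856],
       [ 0.32711927,  0.6877902 , -0.64802595, -0.12276199],
       [-0.29547338, -0.57692579, -0.76148022,  1.61444224],
       [ 0.        ,  0.        ,  0.        ,  1.        ]]))
(array([[462.11280424,   0.        , 251.48898326],
       [  0.        , 462.11280424, 192.76204924],
       [  0.        ,   0.        ,   1.        ]]), array([[ 0.07687568, -0.99703836,  0.00215314, -0.01494808],
       [-0.974948  , -0.07562416, -0.20918267,  0.59881906],
       [ 0.20872598,  0.01398186, -0.97787421,  1.4294786 ],
       [ 0.        ,  0.        ,  0.        ,  1.        ]]))
```

View pics/s0.png

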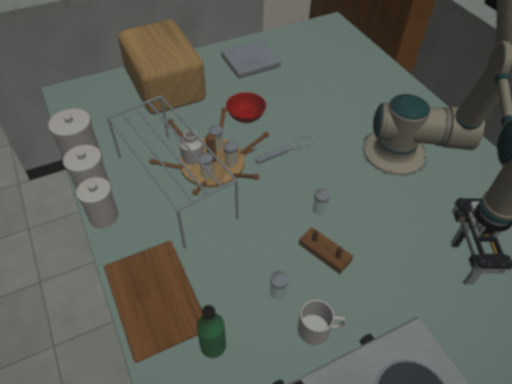

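View pics/t0.png

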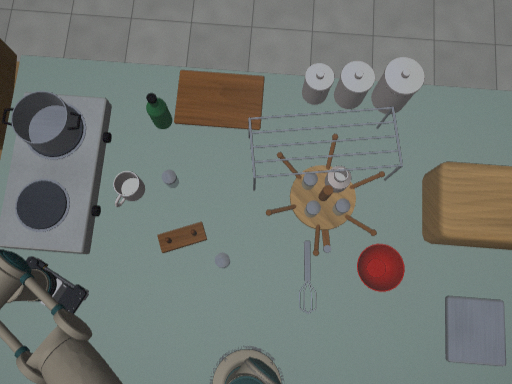

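The flask (about 338,178 in top) is at the rear right, partly under the rack. The pointer stud is near (327,248), and the block's sticks are at about (169,240) and (194,233). I'll zoom in for detail.

```bash
python3 - <<'E'
import cv2
a=cv2.imread('pics/t0.png')
cv2.imwrite('pics/t0c.png',cv2.resize(a[95:295,240:420],None,fx=4,fy=3,interpolation=3) if 0 else cv2.resize(a[110:260,250:410],None,fx=4,fy=4,interpolation=cv2.INTER_CUBIC))
cv2.imwrite('pics/t0b.png',cv2.resize(a[200:290,140:260],None,fx=6,fy=6,interpolation=cv2.INTER_CUBIC))
b=cv2.imread('pics/s0.png')
cv2.imwrite('pics/s0c.png',cv2.resize(b[90:210,130:290],None,fx=5,fy=5,interpolation=cv2.INTER_CUBIC))
E
```

```text
(no output)
```

View pics/t0c.png

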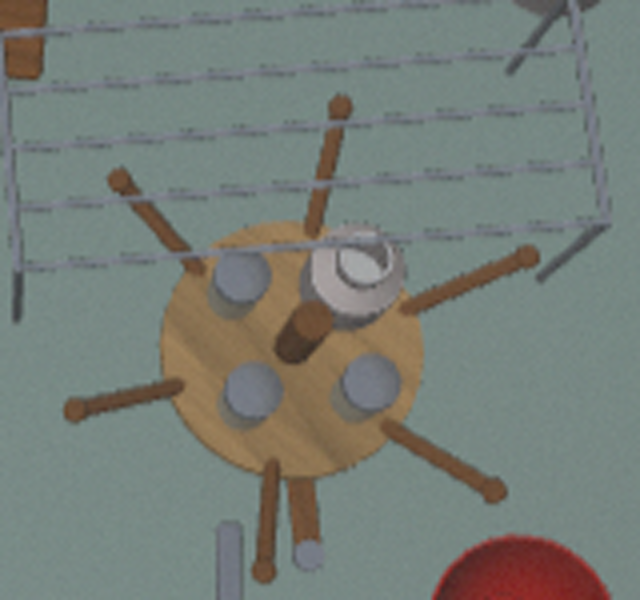

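View pics/t0b.png

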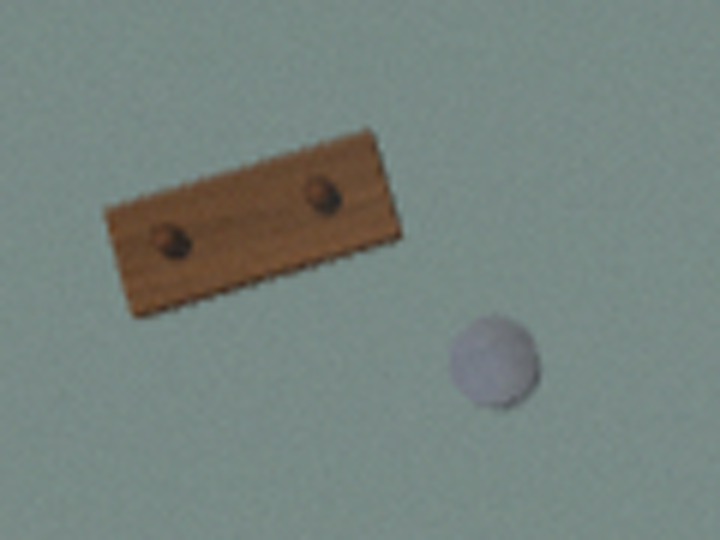

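View pics/s0c.png

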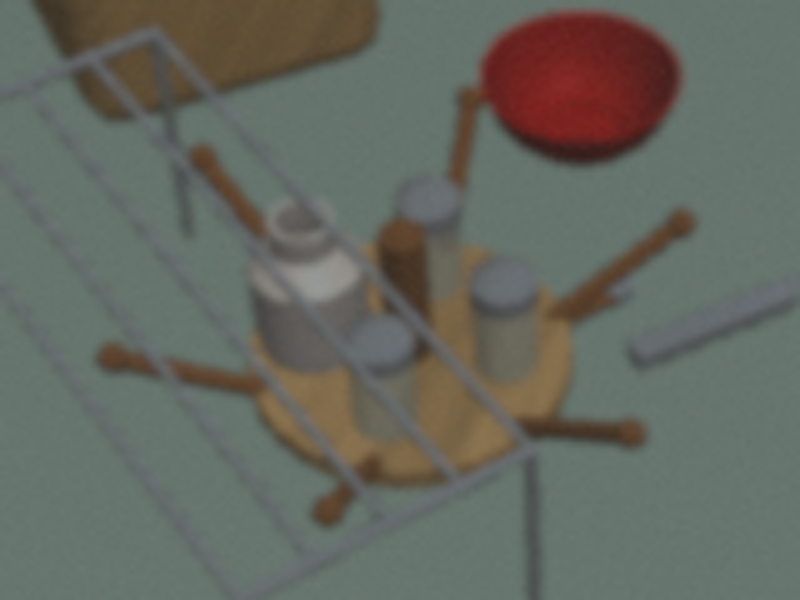

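```bash
python3 - <<'E'
from h import *
P=lambda x,y,z:ray('top',250+x/4-.4,110+y/4-.4,z)
B=[(340,105),(120,180),(75,411),(263,572),(494,491),(529,257)]
b=np.array([P(x,y,.099) for x,y in B]);c=b.mean(0);print('c',c)
rel=b-c;print(np.hypot(*rel[:,:2].T),np.degrees(np.arctan2(rel[:,1],rel[:,0])))
print(b.round(3).tolist())
st=P(308,553,.012);print('stud',st,np.linalg.norm((st-c)[:2]),np.degrees(np.arctan2(*(st-c)[1::-1])))
m=P(363,262,.148);print('mouth',m,np.linalg.norm((m-c)[:2]),np.degrees(np.arctan2(*(m-c)[1::-1])))
print('spindle',P(313,320,.148))
S=lambda x,y,z:ray('scene',130+x/5-.4,90+y/5-.4,z)
for q in [(106,356),(202,157),(469,98),(682,222),(631,433),(327,509)]:print('scene ball',S(*q,.099).round(3))
print('mouth s',S(300,216,.148),'spindle s',S(404,232,.148))
T=lambda x,y,z:ray('top',140+x/6-.4,200+y/6-.4,z)
print('block',[T(*q,.028).round(4).tolist() for q in [(107,208),(370,130),(402,237),(136,317)]])
a=T(160,233,.068);bb=T(316,188,.068)
print('sticks',a,bb,np.linalg.norm((a-bb)[:2]))
print('shaker_a',T(495,360,.09))
im=cv2.imread('pics/s0.png');cv2.imwrite('pics/s0b.png',cv2.resize(im[210:300,260:380],None,fx=6,fy=6,interpolation=cv2.INTER_CUBIC))
E
```

```text
c [ 0.60854231 -0.20174839  0.099     ]
[0.19193856 0.19007946 0.19107174 0.19132376 0.19036614 0.19172252] [  -6.37911087   53.20041959  113.52683554  173.1655555  -126.72357184
  -66.82351253]
[[0.799, -0.223, 0.099], [0.722, -0.05, 0.099], [0.532, -0.027, 0.099], [0.419, -0.179, 0.099], [0.495, -0.354, 0.099], [0.684, -0.378, 0.099]]
stud [ 0.44487615 -0.22640862  0.012     ] 0.1655135662773508 -171.43147307646393
mouth [ 0.65649031 -0.23762433  0.148     ] 0.059883997083004244 -36.80479256756938
spindle [ 0.60795287 -0.20128913  0.148     ]
scene ball [ 0.797 -0.224  0.099]
scene ball [ 0.681 -0.375  0.099]
scene ball [ 0.493 -0.354  0.099]
scene ball [ 0.416 -0.179  0.099]
scene ball [ 0.529 -0.026  0.099]
scene ball [ 0.718 -0.049  0.099]
mouth s [ 0.65674828 -0.24087681  0.148     ] spindle s [ 0.60323633 -0.19947707  0.148     ]
block [[0.4448, 0.3255, 0.028], [0.4982, 0.1879, 0.028], [0.4415, 0.1649, 0.028], [0.3877, 0.303, 0.028]]
sticks [0.42963338 0.28771838 0.068     ] [0.45959224 0.2084885  0.068     ] 0.08470481711739145
shaker_a [0.37589607 0.10484995 0.09      ]
```

View pics/s0b.png

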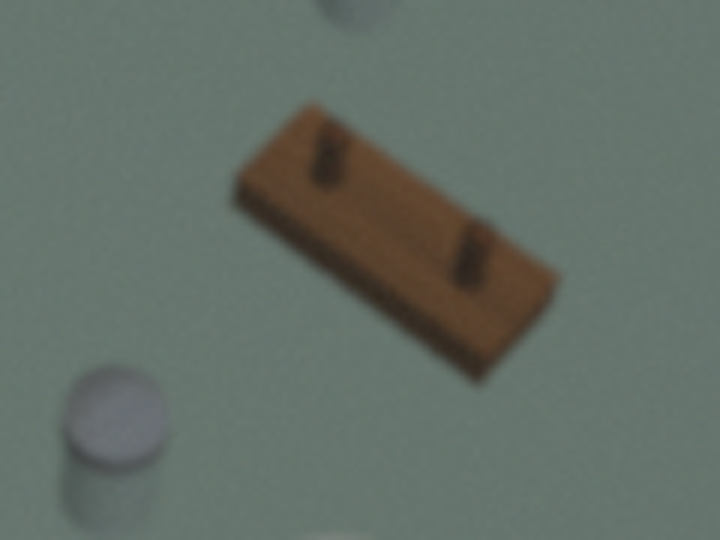

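```bash
cat >> h.py <<'E'
def to(x,y,z,yaw):
    "remaining shift in present tool axes (cm) and turn about tool z (deg)"
    s=env.observe();R=np.array(s['orientation']);p=np.array(s['tool_pos'])
    y0=np.degrees(np.arctan2(R[1,1],R[0,1]))
    d=R.T@(np.array([x,y,z])-p)*100
    # shift as seen after turning to yaw
    a=np.radians(yaw);Y=np.array([np.cos(a),np.sin(a),0]);Z=np.array([0,0,-1.]);X=np.cross(Y,Z)
    d2=np.array([X,Y,Z])@(np.array([x,y,z])-p)*100
    print('t',s['time_s'],'p',p.round(4),'yaw',y0.round(2),'tilt',R[:,2].round(4),'shift now',d.round(2),'after turn',d2.round(2),'turn z',round((y0-yaw+180)%360-180,2),'F',np.round(s['force'],1),'J6',round(s['joints'][5],1))
C=np.array([0.607,-0.2015]); F=188.6
def spoke(phi,z=.065,r=.16):
    a=np.radians(phi); to(C[0]+r*np.cos(a),C[1]+r*np.sin(a),z,phi+90)
E
python3 -m inch '[[-3.78,-3.99,0,0,0,0,35],[-3.78,-3.99,0,0,0,0,35],[-3.78,-3.99,0,0,0,0,35],[-3.78,-3.99,0,0,0,0,35],[-3.78,-3.99,0,0,0,0,35],[-3.78,-3.99,0,0,0,0,35],[-3.78,-3.99,0,0,0,0,35],[-3.78,-3.99,0,0,0,0,35],[-3.78,-3.99,0,0,0,0,35],[-3.78,-3.99,0,0,0,0,35],[-3.78,-3.99,0,0,0,0,35],[-3.78,-3.99,0,0,0,0,35],[-3.78,-3.99,0,0,0,0,35],[-3.78,-3.99,0,0,0,0,35],[-3.78,-3.99,0,0,0,0,35],[-3.78,-3.99,0,0,0,0,35]]' 10
python3 -c "
from h import *
spoke(233.3)"
```

```text
time_s: 2.1
tool_pos: [0.511, -0.3314, 0.2049]
orientation: [[-0.892, 0.452, -0.0], [0.452, 0.892, 0.001], [0.001, 0.001, -1.0]]
force: [0.2, 0.7, 0.5]
finger_gap: 0.0333
t 2.1 p [ 0.511  -0.3314  0.2049] yaw 63.12 tilt [-4.e-04  8.e-04 -1.e+00] shift now [ 0.03  0.15 13.99] after turn [ 0.15 -0.07 13.99] turn z 99.82 F [0.2 0.7 0.5] J6 -102.6
```

```bash

python3 -m inch '[[0,0,0,0,0,10,35],[0,0,0,0,0,10,35],[0,0,0,0,0,10,35],[0,0,0,0,0,10,35],[0,0,0,0,0,10,35],[0,0,0,0,0,10,35],[0,0,0,0,0,10,35],[0,0,0,0,0,10,35],[0,0,0,0,0,10,35],[0,0,0,0,0,10,35],[0,0,3,0,0,0,35],[0,0,3,0,0,0,35],[0,0,0,0,0,0,35]]'
python3 -c "
from h import *
spoke(233.3)
shot('wrist','w1.png')"
```

```text
time_s: 3.72
tool_pos: [0.5092, -0.3284, 0.1428]
orientation: [[0.6, 0.8, -0.005], [0.8, -0.6, 0.004], [0.0, -0.006, -1.0]]
force: [-0.1, -0.4, -0.0]
finger_gap: 0.0332
t 3.725 p [ 0.5092 -0.3284  0.1428] yaw -36.86 tilt [-0.0049  0.0041 -1.    ] shift now [0.02 0.31 7.78] after turn [0.02 0.26 7.78] turn z -0.16 F [-0.1 -0.4 -0. ] J6 -2.5
```

View pics/w1.png

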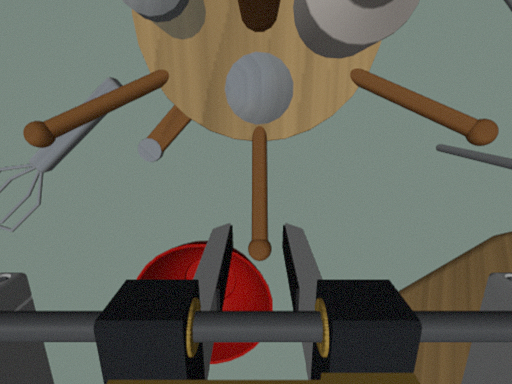

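```bash

python3 -m inch '[[0,0.15,2.4,0,0,0,35],[0,0.1,2.4,0,0,0,35],[0,0,2.4,0,0,0,35],[0,0,0,0,0,0,28],[0,0,0,0,0,0,28]]'
python3 -c "
from h import *
spoke(233.3,.07)
for a in (0,10,20,30,40,50,60,70,74.7): print(a, end=' ')
shot('wrist','w2.png')
d=10;print(2*.16*np.sin(np.radians(d/2))*100*np.array([np.sin(np.radians(d/2)),np.cos(np.radians(d/2))]))
print(ray('top',381,268,.05))"
```

```text
time_s: 4.4
tool_pos: [0.514, -0.3321, 0.0751]
orientation: [[0.6, 0.8, 0.002], [0.8, -0.6, -0.002], [0.0, 0.003, -1.0]]
force: [0.5, -0.6, 0.2]
finger_gap: 0.0266
t 4.4 p [ 0.514  -0.3321  0.0751] yaw -36.86 tilt [ 0.0023 -0.0017 -1.    ] shift now [ 0.03 -0.35  0.51] after turn [ 0.03 -0.35  0.51] turn z -0.16 F [ 0.5 -0.6  0.2] J6 -2.5
0 10 20 30 40 50 60 70 74.7 [0.24307595 2.77837084]
[ 0.390801   -0.39420147  0.05      ]
```

View pics/w2.png

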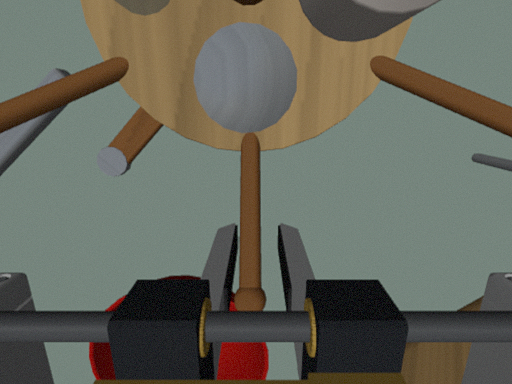

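```bash

python3 -m inch '[[0.01,-0.8,0.4,0,0,3,28],[0.09,-1.67,0,0,0,6,28],[0.09,-1.67,0,0,0,6,28],[0.09,-1.67,0,0,0,6,28],[0.09,-1.67,0,0,0,6,28],[0.09,-1.67,0,0,0,6,28],[0.09,-1.67,0,0,0,6,28],[0.09,-1.67,0,0,0,6,28],[0.09,-1.67,0,0,0,6,28],[0.09,-1.67,0,0,0,6,28],[0.09,-1.67,0,0,0,6,28],[0.09,-1.67,0,0,0,6,28],[0.02,-0.8,0,0,0,3,28],[0,0,0,0,0,0,28]]'
python3 -c "
from h import *
spoke(158.6,.07)
shot('wrist','w3.png')
a=shot('top','t3.png');cv2.imwrite('pics/t3c.png',cv2.resize(a[110:260,250:410],None,fx=4,fy=4,interpolation=cv2.INTER_CUBIC))"
```

```text
time_s: 6.2
tool_pos: [0.4589, -0.1524, 0.0708]
orientation: [[0.947, -0.322, 0.003], [-0.322, -0.947, -0.001], [0.003, 0.0, -1.0]]
force: [0.2, 0.1, 0.9]
finger_gap: 0.0262
t 6.2 p [ 0.4589 -0.1524  0.0708] yaw -108.78 tilt [ 0.0025 -0.0011 -1.    ] shift now [-0.38 -0.86  0.07] after turn [-0.42 -0.84  0.08] turn z 2.62 F [0.2 0.1 0.9] J6 82.1
```

View pics/t3c.png

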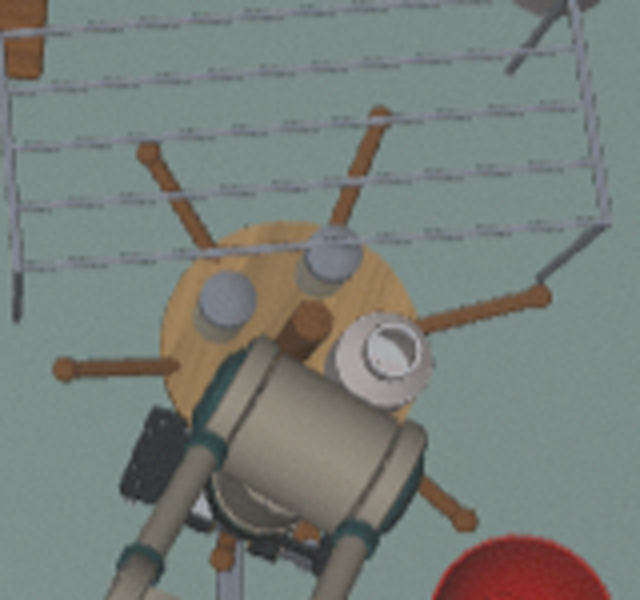

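View pics/w3.png

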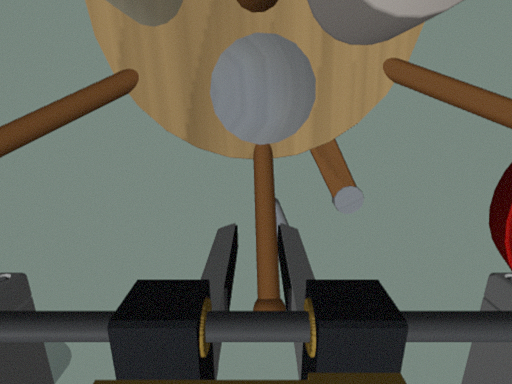

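```bash
python3 - <<'E'
from h import *
P=lambda x,y,z:ray('top',250+x/4-.4,110+y/4-.4,z)
for q in [(149,153),(379,118),(543,296),(464,520),(65,370)]:
    d=P(*q,.099)[:2]-C-[.0015,0]; print(np.degrees(np.arctan2(d[1],d[0]))%360, np.hypot(*d))
spoke(222,.13); spoke(222,.07)
E
```

```text
43.26057040372599 0.1898917423328057
343.65062436890196 0.18988238076260638
283.29342696973595 0.19330975067565698
223.32639169200286 0.18980365416632608
103.4691141551972 0.1902536250141835
t 6.3 p [ 0.4588 -0.1527  0.0704] yaw -108.81 tilt [ 2.3e-03 -8.0e-04 -1.0e+00] shift now [ 7.81 13.81 -5.95] after turn [-8.25 13.54 -5.96] turn z -60.81 F [ 0.3 -0.8  0.4] J6 82.1
t 6.3 p [ 0.4588 -0.1527  0.0704] yaw -108.81 tilt [ 2.3e-03 -8.0e-04 -1.0e+00] shift now [ 7.79 13.81  0.05] after turn [-8.25 13.54  0.04] turn z -60.81 F [ 0.3 -0.8  0.4] J6 82.1
```

```bash

python3 -m inch '[[0,0.5,-3,0,0,0,35],[0,0,-4.5,0,0,0,35],[1.5,2.8,0,0,0,-10.4,35],[1.5,2.8,0,0,0,-10.4,35],[0.5,2.8,0,0,0,-10.4,35],[0,2.8,0,0,0,-10.4,35],[0,2.8,0,0,0,-10.4,35],[0,0,0,0,0,-10.4,35],[0,0,0,0,0,0,35]]'
python3 -c "
from h import *
spoke(223.4,.07)"
```

```text
time_s: 7.42
tool_pos: [0.495, -0.3001, 0.1445]
orientation: [[0.727, 0.687, 0.0], [0.687, -0.727, 0.0], [0.0, 0.0, -1.0]]
force: [0.3, -0.1, -0.1]
finger_gap: 0.0328
t 7.425 p [ 0.495  -0.3001  0.1445] yaw -46.61 tilt [ 4.e-04  1.e-04 -1.e+00] shift now [-1.09  0.53  7.45] after turn [-1.09  0.54  7.45] turn z -0.01 F [ 0.3 -0.1 -0.1] J6 8.5
```

```bash

python3 -m inch '[[-1.1,0.5,0,0,0,0,35],[0,0,3.75,0,0,0,35],[0,0,3.7,0,0,0,28],[0,0,0,0,0,0,28],[0,0,0,0,0,0,28],[0.01,-0.8,0,0,0,3,28],[0.09,-1.67,0,0,0,6,28],[0.09,-1.67,0,0,0,6,28],[0.09,-1.67,0,0,0,6,28],[0.09,-1.67,0,0,0,6,28],[0.09,-1.67,0,0,0,6,28],[0.09,-1.67,0,0,0,6,28],[0.09,-1.67,0,0,0,6,28],[0.09,-1.67,0,0,0,6,28],[0.09,-1.67,0,0,0,6,28],[0.03,-1.1,0,0,0,4,28],[0.02,-0.6,0,0,0,2,28],[0,0,0,0,0,0,28]]'
python3 -c "
from h import *
spoke(156.4,.07)
a=shot('top','t4.png');cv2.imwrite('pics/t4c.png',cv2.resize(a[110:260,250:410],None,fx=4,fy=4,interpolation=cv2.INTER_CUBIC))"
```

```text
time_s: 9.68
tool_pos: [0.4574, -0.1478, 0.0718]
orientation: [[0.943, -0.332, 0.004], [-0.332, -0.943, -0.002], [0.004, 0.001, -1.0]]
force: [-0.3, -0.7, -0.0]
finger_gap: 0.0267
t 9.675 p [ 0.4574 -0.1478  0.0718] yaw -109.41 tilt [ 0.0036 -0.0018 -1.    ] shift now [-0.06 -1.08  0.18] after turn [-0.14 -1.07  0.18] turn z 4.19 F [-0.3 -0.7 -0. ] J6 83.2
```

View pics/t4c.png

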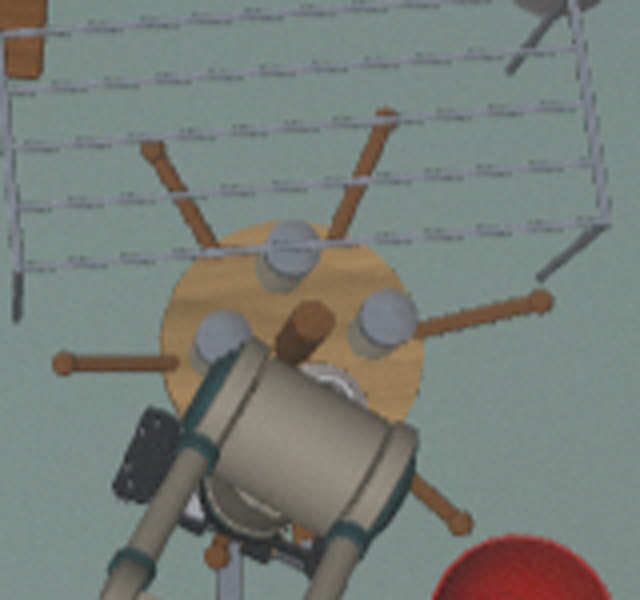

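```bash
python3 - <<'E'
from h import *
P=lambda x,y,z:ray('top',250+x/4-.4,110+y/4-.4,z)
for q in [(152,150),(386,120),(542,300),(460,524),(64,362)]:
    d=P(*q,.099)[:2]-C-[.0015,0]; print(np.degrees(np.arctan2(d[1],d[0]))%60, np.hypot(*d))
# stud: grey blob, first pictures
for n,f,(x0,y0,x1,y1) in [('top','t0.png',(318,240,336,256)),('scene','s0.png',(245,140,262,155))]:
    a=cv2.imread('pics/'+f)[y0:y1,x0:x1]
    cv2.imwrite('pics/z_%s.png'%n,cv2.resize(a,None,fx=24,fy=24,interpolation=0))
for z in(.012,.023):
    print(proj('top',[*(C+.167*np.array([np.cos(np.radians(F)),np.sin(np.radians(F))])),z]),proj('scene',[*(C+.167*np.array([np.cos(np.radians(F)),np.sin(np.radians(F))])),z]))
E
```

```text
42.20824586867653 0.19034876507017012
41.897270899391415 0.19037104202572847
42.3796448791465 0.1918548576098416
41.98111743130397 0.19021989504031503
41.5295486309486 0.19008975800730005
[326.58005146 248.77093346] [252.31752158 146.05962202]
[327.12727211 248.46288285] [252.35861244 143.79700579]
```

View pics/z_top.png

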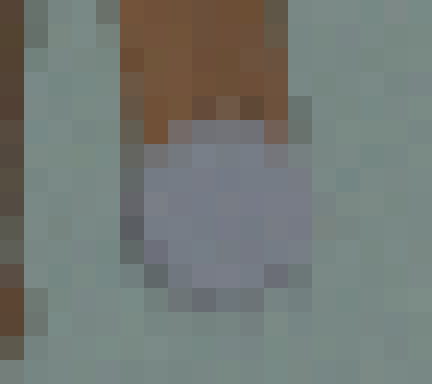

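View pics/z_scene.png

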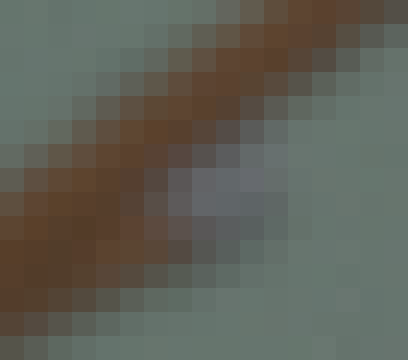

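```bash
python3 - <<'E'
from h import *
P=lambda x,y,z:ray('top',250+x/4-.4,110+y/4-.4,z)
for A,B in [((28,268),(605,222)),((25,208),(595,165)),((18,148),(588,104))]:
    d=P(*A,.182)-P(*B,.182); print(np.degrees(np.arctan2(d[1],d[0])),np.linalg.norm(d),P(*A,.182),P(*B,.182))
p=env.observe()
# wrist view of stud in w3 and w1
c=env.calibration('wrist');H=np.array(c['hand_eye']);K=np.array(c['mtx'])
def wr(u,v,z,pos,R):
    d=np.array(R)@H[:3,:3]@np.linalg.inv(K)@[u,v,1];o=np.array(R)@H[:3,3]+pos
    return o+d*(z-o[2])/d[2]
ya=np.radians(-36.86)
R=np.array([[.6,.8,-.005],[.8,-.6,.004],[0,-.006,-1]])
def ang(q):
    d=q[:2]-C; return np.degrees(np.arctan2(d[1],d[0]))%360,np.hypot(*d)
for z in(.012,.023):
    print('w1',ang(wr(150,149,z,[.5092,-.3284,.1428],R)))
    print('w3',ang(wr(349,199,z,[.4589,-.1524,.0708],[[.947,-.322,.003],[-.322,-.947,-.001],[.003,0,-1]])))
    print('top',ang(ray('top',327.0,248.2,z)))
E
```

```text
99.13451059440548 0.4355557546185575 [0.62332164 0.01813222 0.182     ] [ 0.69246733 -0.41189997  0.182     ]
98.9188899429818 0.4330144533484596 [0.66955811 0.02385454 0.182     ] [ 0.73669098 -0.40392426  0.182     ]
99.05947542229679 0.4362091314924742 [0.71621513 0.03268165 0.182     ] [ 0.78490046 -0.39808596  0.182     ]
w1 (np.float64(189.40174374683085), np.float64(0.16791399747645172))
w3 (np.float64(189.136570885101), np.float64(0.1688840286371378))
top (np.float64(189.14263111313167), np.float64(0.1652607137751425))
w1 (np.float64(190.05813542415052), np.float64(0.16397363341084767))
w3 (np.float64(188.59578320681058), np.float64(0.1641266281577719))
top (np.float64(188.48958835771202), np.float64(0.16612611035715394))
```

```bash
sed -i 's/F=188.6/F=189.1/' h.py
python3 -m inch '[[0.01,-0.4,0,0,0,1.5,28],[0.01,-0.4,0,0,0,1.4,28],[0,0,0,0,0,0,28],[0,0,0,0,0,0,28]]'
python3 -c "
from h import *
spoke(156.9,.07)
a=shot('top','t5.png');cv2.imwrite('pics/t5c.png',cv2.resize(a[110:260,250:410],None,fx=4,fy=4,interpolation=cv2.INTER_CUBIC))"
```

```text
time_s: 10.22
tool_pos: [0.459, -0.1397, 0.0698]
orientation: [[0.925, -0.38, -0.0], [-0.38, -0.925, 0.0], [-0.0, -0.0, -1.0]]
force: [-0.2, -0.6, 0.5]
finger_gap: 0.0264
t 10.225 p [ 0.459  -0.1397  0.0698] yaw -112.36 tilt [-0.e+00  5.e-04 -1.e+00] shift now [ 0.04 -0.12 -0.02] after turn [ 0.03 -0.12 -0.02] turn z 0.74 F [-0.2 -0.6  0.5] J6 87.1
```

View pics/t5c.png

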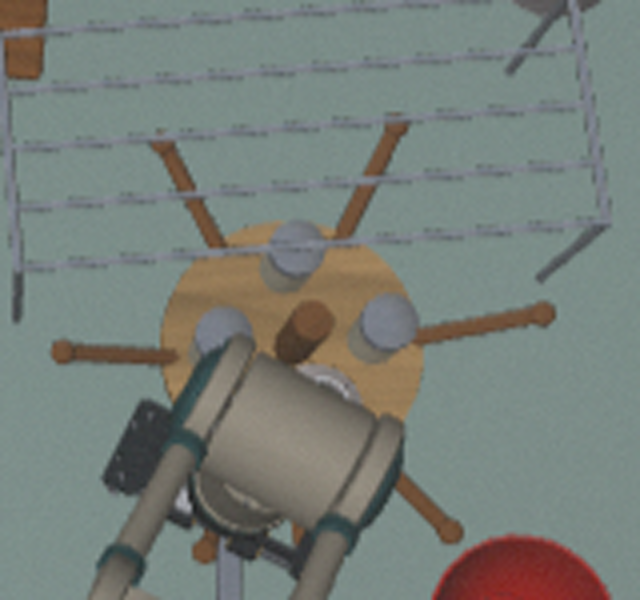

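```bash
python3 - <<'E'
from h import *
P=lambda x,y,z:ray('top',250+x/4-.4,110+y/4-.4,z)
r=[]
for q in [(162,138),(398,126),(545,314),(452,532),(62,351)]:
    d=P(*q,.099)[:2]-C-[.0015,0]; r.append(np.degrees(np.arctan2(d[1],d[0]))%60)
print(r,np.mean(r))
E
```

```text
[np.float64(38.44922132065709), np.float64(38.662974952112094), np.float64(38.95771900308671), np.float64(39.31543519041736), np.float64(38.84450329510196)] 38.84597075227504
```

```bash

python3 -m inch '[[0,0.5,0,0,0,0,45],[0,0.1,0,0,0,0,45],[0,0,0,0,0,0,45],[0,0,-4,0,0,0,45],[0,0,-5,0,0,0,50],[0,0,-5,0,0,-10.5,50],[0,0,0,0,0,-10.5,50],[0,0,0,0,0,-10.5,50],[0,0,0,0,0,0,50]]'
python3 -c "
from h import *
to(.4583,.2062,.2,-80.9)"
```

```text
time_s: 11.4
tool_pos: [0.4566, -0.1452, 0.21]
orientation: [[0.988, 0.157, 0.0], [0.157, -0.988, 0.0], [0.0, -0.0, -1.0]]
force: [0.2, 0.3, 0.1]
finger_gap: 0.047
t 11.4 p [ 0.4566 -0.1452  0.21  ] yaw -80.98 tilt [ 1.e-04  3.e-04 -1.e+00] shift now [  5.68 -34.68   1.01] after turn [  5.73 -34.67   1.  ] turn z -0.08 F [0.2 0.3 0.1] J6 55.0
```

```bash

python3 -m inch '[[0,-4.95,0.4,0,0,0,50],[0,-4.95,0.4,0,0,0,50],[0,-4.95,0.4,0,0,0,50],[0,-4.95,0.4,0,0,0,50],[0,-4.95,0.4,0,0,0,50],[0,-4.95,0.4,0,0,0,50],[0,-4.95,0.4,0,0,0,50],[0,0,0,0,0,0,50],[0,0,0,0,0,0,50]]'
python3 -c "
from h import *
to(.4583,.2062,.2,-80.9)
s=env.observe();shot('wrist','w5.png')
a=shot('top','t6.png');cv2.imwrite('pics/t6c.png',cv2.resize(a[110:260,250:410],None,fx=4,fy=4,interpolation=cv2.INTER_CUBIC))
import json;json.dump([np.array(s['tool_pos']).tolist(),np.array(s['orientation']).tolist()],open('w5.json','w'))"
```

```text
time_s: 12.52
tool_pos: [0.4016, 0.1962, 0.1818]
orientation: [[0.987, 0.158, -0.0], [0.158, -0.987, -0.001], [-0.001, 0.001, -1.0]]
force: [0.6, 0.6, 0.1]
finger_gap: 0.0473
t 12.525 p [0.4016 0.1962 0.1818] yaw -80.91 tilt [-4.e-04 -9.e-04 -1.e+00] shift now [ 5.76 -0.09 -1.83] after turn [ 5.76 -0.09 -1.82] turn z -0.01 F [0.6 0.6 0.1] J6 98.1
```

View pics/w5.png

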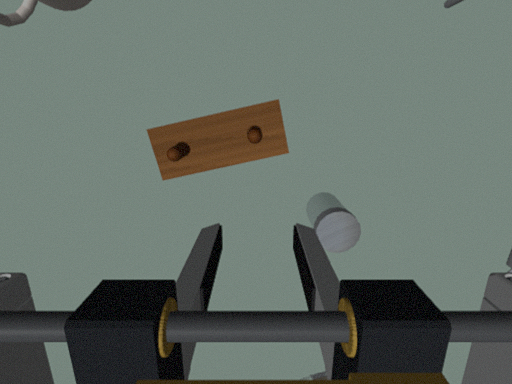

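View pics/t6c.png

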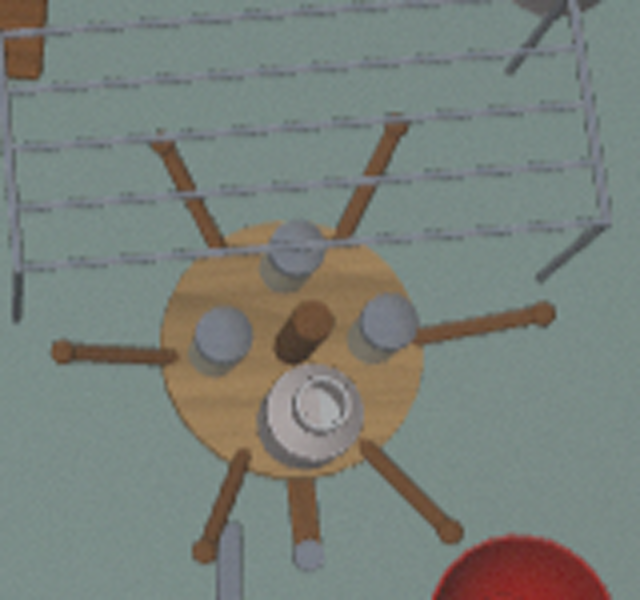

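```bash
python3 - <<'E'
from h import *
import json
P=lambda x,y,z:ray('top',250+x/4-.4,110+y/4-.4,z)
r=[]
for q in [(162,138),(398,126),(545,314),(452,532),(62,351),(205,551)]:
    d=P(*q,.099)[:2]-C-[.0015,0]; r.append(np.degrees(np.arctan2(d[1],d[0]))%60)
print(np.round(r,2),np.mean(r))
m=P(323,404,.148);d=m[:2]-C-[.0015,0];print('mouth',m,np.degrees(np.arctan2(d[1],d[0]))%360,np.hypot(*d))
a=cv2.imread('pics/w5.png');cv2.imwrite('pics/w5c.png',cv2.resize(a[90:190,140:300],None,fx=5,fy=5,interpolation=cv2.INTER_CUBIC))
p,R=json.load(open('w5.json'));H=np.array(env.calibration('wrist')['hand_eye']);K=np.array(env.calibration('wrist')['mtx'])
for q in [(.4583,.2062),(.4279,.2844),(.4431,.2453)]:
  for z in (.028,.07):
    c=np.linalg.inv(H)@[*(np.array(R).T@(np.array([*q,z])-p)),1];u=K@c[:3];print(q,z,(u[:2]/u[2]).round(1),'crop',(((u[:2]/u[2])-[140,90])*5+2).round())
print('cam world',np.array(R)@H[:3,3]+p)
E
```

```text
[38.45 38.66 38.96 39.32 38.84 39.09] 38.88616035688511
mouth [ 0.54362034 -0.21157085  0.148     ] 188.8232346776866 0.06565662825276818
(0.4583, 0.2062) 0.028 [256.6 129.1] crop [585. 198.]
(0.4583, 0.2062) 0.07 [256.5 132.5] crop [585. 214.]
(0.4279, 0.2844) 0.028 [183.8 145.2] crop [221. 278.]
(0.4279, 0.2844) 0.07 [173.7 150.7] crop [170. 305.]
(0.4431, 0.2453) 0.028 [219.9 137.2] crop [402. 238.]
(0.4431, 0.2453) 0.07 [214.7 141.7] crop [376. 260.]
cam world [0.48331835 0.20956082 0.36064392]
```

View pics/w5c.png

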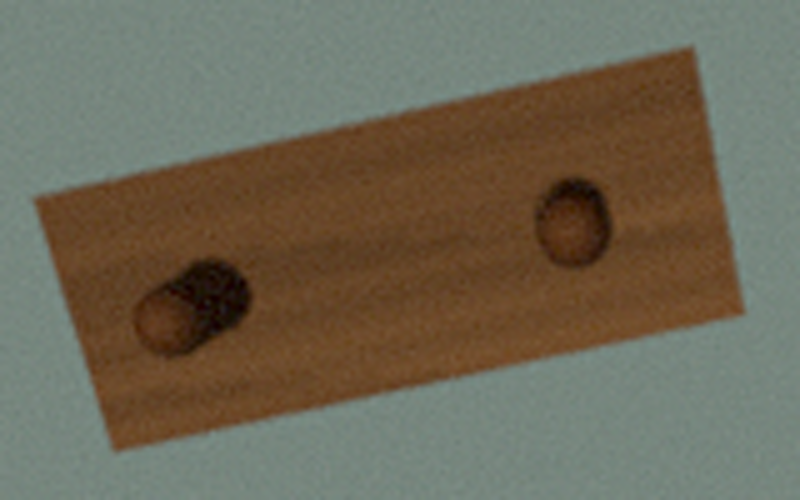

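```bash

python3 -m inch '[[2.8,-0.2,2.5,0,0,0,50],[2.8,-0.2,2.5,0,0,0,50],[0,0,2.5,0,0,0,50],[0,0,0,0,0,0,50],[0,0,0,0,0,0,50]]'
python3 -c "
from h import *
to(.4565,.2087,.045,-80.9)
shot('wrist','w6.png')"
```

```text
time_s: 13.25
tool_pos: [0.4569, 0.2088, 0.1078]
orientation: [[0.988, 0.157, 0.001], [0.157, -0.988, 0.0], [0.001, -0.0, -1.0]]
force: [0.2, 0.4, -0.2]
finger_gap: 0.047
t 13.25 p [0.4569 0.2088 0.1078] yaw -80.96 tilt [ 1.1e-03  3.0e-04 -1.0e+00] shift now [-0.05  0.01  6.28] after turn [-0.05  0.01  6.28] turn z -0.06 F [ 0.2  0.4 -0.2] J6 97.6
```

View pics/w6.png

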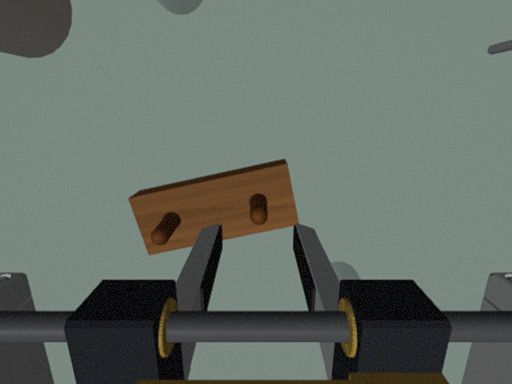

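```bash
cat >> h.py <<'E'
def wray(u,v,z):
    s=env.observe();p=np.array(s['tool_pos']);R=np.array(s['orientation']);c=env.calibration('wrist');H=np.array(c['hand_eye'])
    d=R@H[:3,:3]@np.linalg.inv(np.array(c['mtx']))@[u,v,1];o=R@H[:3,3]+p
    return o+d*(z-o[2])/d[2]
E
python3 -c "
from h import *
print(wray(258,216,.068),wray(158,236,.068))"
```

```text
[0.45577292 0.20861236 0.068     ] [0.42584832 0.28617013 0.068     ]
```

```bash

python3 -m inch '[[-0.05,0,3.1,0,0,0,50],[0,0,2.5,0,0,0,50],[0,0,0.7,0,0,0,50],[0,0,0,0,0,0,5],[0,0,0,0,0,0,5],[0,0,0,0,0,0,5],[0,0,0,0,0,0,5],[0,0,0,0,0,0,5]]' 15
python3 -c "
from h import *
to(.5434,-.2117,.215,-80.9)"
```

```text
time_s: 14.3
tool_pos: [0.4563, 0.2096, 0.0445]
orientation: [[0.987, 0.159, 0.001], [0.159, -0.987, 0.0], [0.001, -0.0, -1.0]]
force: [0.0, -0.1, 2.9]
finger_gap: 0.0145
t 14.3 p [0.4563 0.2096 0.0445] yaw -80.86 tilt [ 1.2e-03  4.0e-04 -1.0e+00] shift now [  1.92  42.97 -17.05] after turn [  1.93  42.97 -17.05] turn z 0.04 F [ 0.  -0.1  2.9] J6 97.6
```

```bash

python3 -m inch '[[0,0,-3,0,0,0,5],[0,0,-4.7,0,0,0,5],[0,0,-4.7,0,0,0,5],[0,0,-4.6,0,0,0,5],[0.19,3,0,0,0,0,5],[0.19,4,0,0,0,0,5],[0.19,4.5,0,0,0,0,5],[0.19,4.5,0,0,0,0,5],[0.19,4.5,0,0,0,0,5],[0.19,4.5,0,0,0,0,5],[0.19,4.5,0,0,0,0,5],[0.19,4.5,0,0,0,0,5],[0.19,4.5,0,0,0,0,5],[0.19,4,0,0,0,0,5],[0,0,0,0,0,0,5],[0,0,0,0,0,0,5]]'
python3 -c "
from h import *
to(.5434,-.2117,.215,-80.9)
shot('wrist','w7.png')"
```

```text
time_s: 16.3
tool_pos: [0.5416, -0.2064, 0.2135]
orientation: [[0.987, 0.159, -0.001], [0.159, -0.987, 0.002], [-0.001, -0.002, -1.0]]
force: [-1.1, -0.1, -0.2]
finger_gap: 0.0145
t 16.3 p [ 0.5416 -0.2064  0.2135] yaw -80.87 tilt [-0.0011  0.0015 -1.    ] shift now [ 0.09  0.55 -0.15] after turn [ 0.09  0.55 -0.15] turn z 0.03 F [-1.1 -0.1 -0.2] J6 53.1
```

View pics/w7.png

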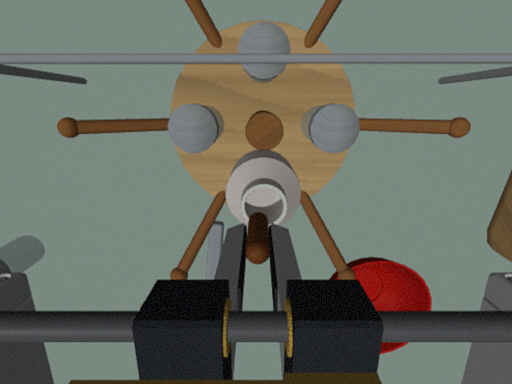

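```bash
python3 -c "
from h import *
im=cv2.imread('pics/w7.png');cv2.imwrite('pics/w7c.png',cv2.resize(im[150:290,200:330],None,fx=5,fy=4,interpolation=2) if 0 else cv2.resize(im[150:270,210:320],None,fx=5,fy=5,interpolation=2))
print(wray(264.5,203,.148), wray(264,131,.148))"
```

```text
[ 0.54335681 -0.21177759  0.148     ] [ 0.60444304 -0.20110137  0.148     ]
```

View pics/w7c.png

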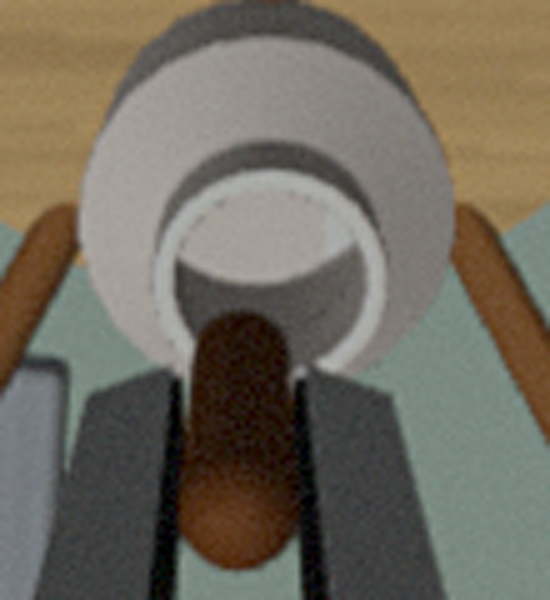

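```bash

python3 -m inch '[[-0.08,0.54,0,0,0,0,5],[0,0,0,0,0,0,5],[0,0,2,0,0,0,5],[0,0,0.9,0,0,0,5],[0,0,0,0,0,0,5],[0,0,0,0,0,0,5]]'
python3 -c "
from h import *
to(.5415,-.2119,.153,-80.9)
im=shot('wrist','w8.png');cv2.imwrite('pics/w8c.png',cv2.resize(im[150:270,210:320],None,fx=5,fy=5,interpolation=2))"
```

```text
time_s: 17.1
tool_pos: [0.5425, -0.2127, 0.1855]
orientation: [[0.987, 0.159, 0.001], [0.159, -0.987, -0.0], [0.001, 0.001, -1.0]]
force: [0.1, 0.2, -0.2]
finger_gap: 0.0146
t 17.1 p [ 0.5425 -0.2127  0.1855] yaw -80.85 tilt [ 9.e-04 -4.e-04 -1.e+00] shift now [-0.09 -0.1   3.25] after turn [-0.09 -0.09  3.25] turn z 0.05 F [ 0.1  0.2 -0.2] J6 52.6
```

View pics/w8c.png

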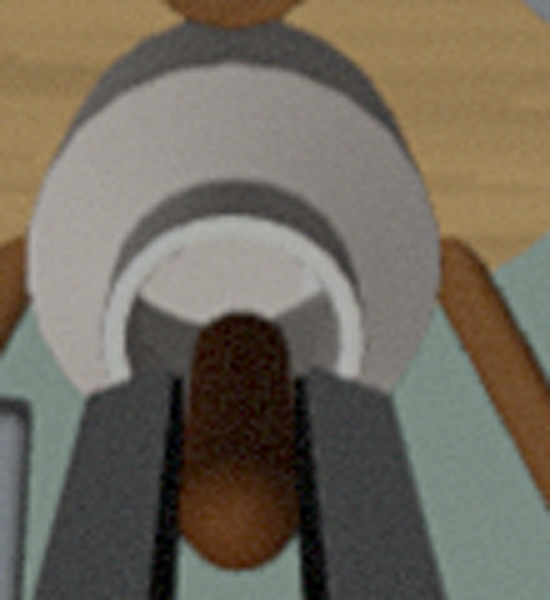

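```bash

python3 -m inch '[[0.15,-0.05,1.5,0,0,0,5],[0,0,1.5,0,0,0,5],[0,0,0.2,0,0,0,5],[0,0,0,0,0,0,5],[0,0,0,0,0,0,50],[0,0,0,0,0,0,50],[0,0,0,0,0,0,50],[0,0,0,0,0,0,50],[0,0,-3,0,0,0,50],[0,0,-3,0,0,0,50],[0,0,0,0,0,0,50]]'
python3 -c "
from h import *
to(.4270,.2863,.18,-80.9)
im=shot('wrist','w9.png');cv2.imwrite('pics/w9c.png',cv2.resize(im[150:270,210:320],None,fx=5,fy=5,interpolation=2))"
```

```text
time_s: 18.52
tool_pos: [0.545, -0.2126, 0.2153]
orientation: [[0.987, 0.159, 0.005], [0.159, -0.987, -0.003], [0.004, 0.003, -1.0]]
force: [0.9, -0.1, -0.5]
finger_gap: 0.047
t 18.525 p [ 0.545  -0.2126  0.2153] yaw -80.86 tilt [ 0.0049 -0.0025 -1.    ] shift now [ -3.74 -51.15   3.35] after turn [ -3.76 -51.13   3.53] turn z 0.04 F [ 0.9 -0.1 -0.5] J6 52.7
```

View pics/w9c.png

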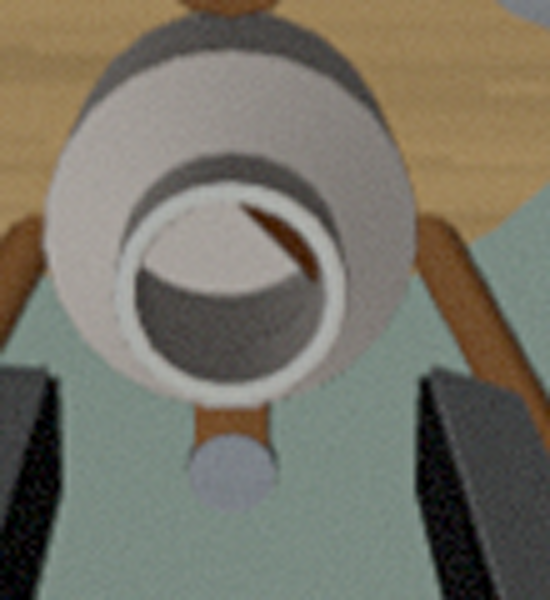

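The first stick lies tipped over inside the flask (brown strip at crop 290,240). Mouth, tongue and stud line up on column 232. Next is the second stick.

```bash

python3 -m inch '[[-0.31,-3.5,0,0,0,0,50],[-0.31,-4.5,0,0,0,0,50],[-0.31,-4.5,0,0,0,0,50],[-0.31,-4.5,0,0,0,0,50],[-0.31,-4.5,0,0,0,0,50],[-0.31,-4.5,0,0,0,0,50],[-0.31,-4.5,0,0,0,0,50],[-0.31,-4.5,0,0,0,0,50],[-0.31,-4.5,0,0,0,0,50],[-0.31,-4.3,0.5,0,0,0,50],[-0.31,-4.3,1.5,0,0,0,50],[-0.31,-3,3,0,0,0,50],[0,0,3,0,0,0,50],[0,0,3,0,0,0,50],[0,0,0,0,0,0,50],[0,0,0,0,0,0,50]]'
python3 -c "
from h import *
to(.4265,.2863,.045,-80.9)
shot('wrist','w10.png')"
```

```text
time_s: 20.58
tool_pos: [0.4258, 0.2868, 0.1031]
orientation: [[0.987, 0.159, -0.0], [0.159, -0.987, 0.0], [-0.0, -0.0, -1.0]]
force: [0.5, -0.6, 0.3]
finger_gap: 0.0469
t 20.575 p [0.4258 0.2868 0.1031] yaw -80.87 tilt [-0.e+00  1.e-04 -1.e+00] shift now [0.06 0.06 5.81] after turn [0.06 0.06 5.81] turn z 0.03 F [ 0.5 -0.6  0.3] J6 107.1
```

View pics/w10.png

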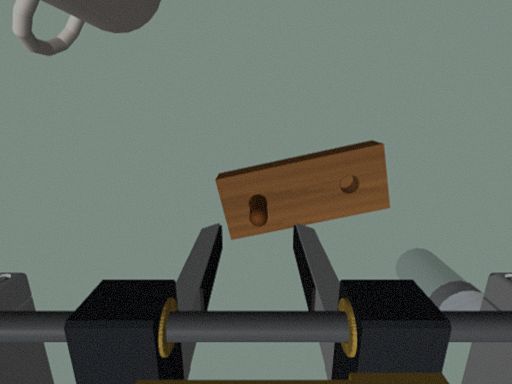

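```bash

python3 -c "
from h import *
print(wray(258,217,.068))"
python3 -m inch '[[0.03,0,3.1,0,0,0,50],[0,0,2.2,0,0,0,50],[0,0,0.55,0,0,0,50],[0,0,0,0,0,0,5],[0,0,0,0,0,0,5],[0,0,0,0,0,0,5],[0,0,0,0,0,0,5],[0,0,0,0,0,0,5],[0,0,-3,0,0,0,5],[0,0,-4.7,0,0,0,5],[0,0,-4.7,0,0,0,5],[0,0,-4.6,0,0,0,5],[0,0,0,0,0,0,5]]' 15
python3 -c "
from h import *
to(.5425,-.2125,.215,-80.9)"
```

```text
[0.4257866 0.286556  0.068    ]
time_s: 22.25
tool_pos: [0.4281, 0.2878, 0.2183]
orientation: [[0.987, 0.159, 0.007], [0.159, -0.987, 0.004], [0.008, -0.002, -1.0]]
force: [-0.5, -0.5, 0.2]
finger_gap: 0.0147
t 22.25 p [0.4281 0.2878 0.2183] yaw -80.85 tilt [ 0.0075  0.0036 -1.    ] shift now [ 3.34 51.22  0.23] after turn [ 3.38 51.21  0.33] turn z 0.05 F [-0.5 -0.5  0.2] J6 107.0
```

```bash

python3 -m inch '[[0.28,3.2,0,0,0,0,5],[0.28,4.5,0,0,0,0,5],[0.28,4.5,0,0,0,0,5],[0.28,4.5,0,0,0,0,5],[0.28,4.5,0,0,0,0,5],[0.28,4.5,0,0,0,0,5],[0.28,4.5,0,0,0,0,5],[0.28,4.5,0,0,0,0,5],[0.28,4.5,0,0,0,0,5],[0.28,4.5,0,0,0,0,5],[0.28,4.5,0,0,0,0,5],[0.3,3,0,0,0,0,5],[0,0,0,0,0,0,5],[0,0,0,0,0,0,5],[0,0,1.5,0,0,0,5],[0,0,1.5,0,0,0,5],[0,0,0,0,0,0,5],[0,0,0,0,0,0,5],[0,0,0,0,0,0,5]]'
python3 -c "
from h import *
to(.5435,-.2125,.153,-80.9)
im=shot('wrist','w11.png');cv2.imwrite('pics/w11c.png',cv2.resize(im[150:270,210:320],None,fx=5,fy=5,interpolation=2))"
```

```text
time_s: 24.62
tool_pos: [0.541, -0.2135, 0.1849]
orientation: [[0.987, 0.159, 0.001], [0.159, -0.987, -0.0], [0.001, 0.001, -1.0]]
force: [0.2, 0.1, 0.5]
finger_gap: 0.0144
t 24.625 p [ 0.541  -0.2135  0.1849] yaw -80.86 tilt [ 1.e-03 -4.e-04 -1.e+00] shift now [ 0.26 -0.06  3.19] after turn [ 0.26 -0.06  3.19] turn z 0.04 F [0.2 0.1 0.5] J6 52.5
```

View pics/w11c.png

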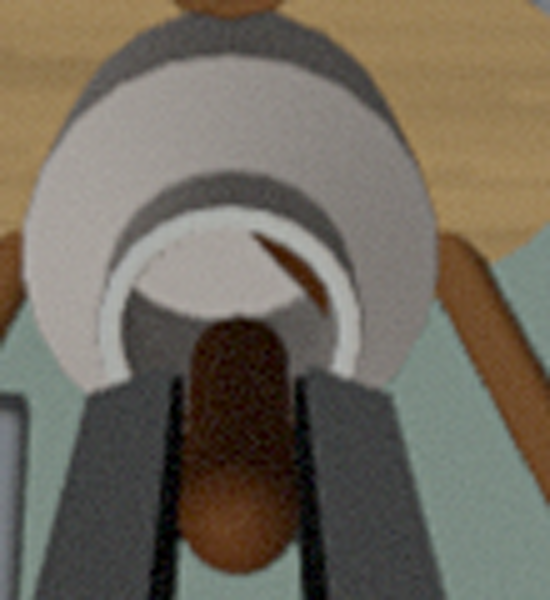

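```bash

python3 -m inch '[[0.3,-0.08,1.5,0,0,0,5],[0,0,1.5,0,0,0,5],[0,0,0.15,0,0,0,5],[0,0,0,0,0,0,5],[0,0,0,0,0,0,5],[0,0,0,0,0,0,50],[0,0,0,0,0,0,50],[0,0,0,0,0,0,50],[0,0,0,0,0,0,50],[0,0,-3,0,0,0,50],[0,0,-3,0,0,0,50],[0,0,0,0,0,0,50]]'
python3 -c "
from h import *
to(.5435,-.2125,.153,-80.9)
im=shot('wrist','w12.png');cv2.imwrite('pics/w12c.png',cv2.resize(im[150:270,210:320],None,fx=5,fy=5,interpolation=2))"
```

```text
time_s: 26.18
tool_pos: [0.545, -0.2128, 0.2153]
orientation: [[0.987, 0.159, 0.005], [0.159, -0.987, -0.002], [0.004, 0.003, -1.0]]
force: [-0.6, 0.1, 0.5]
finger_gap: 0.047
t 26.175 p [ 0.545  -0.2128  0.2153] yaw -80.86 tilt [ 0.0049 -0.0025 -1.    ] shift now [-0.17 -0.08  6.23] after turn [-0.14 -0.06  6.23] turn z 0.04 F [-0.6  0.1  0.5] J6 52.7
```

View pics/w12c.png

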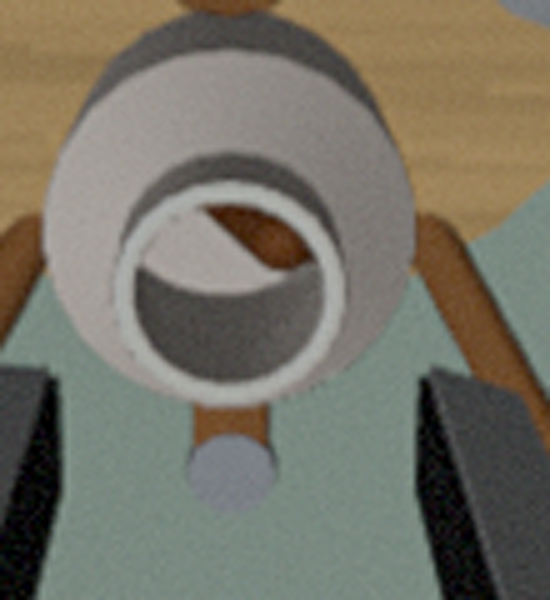

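```bash

python3 -m inch '[[-3,0,-1,0,0,0,50],[-4,0,-1,0,0,0,50],[-3,0,0,0,0,0,50],[0,0,0,0,0,0,50],[0,0,0,0,0,0,50],[0,0,0,0,0,0,50],[0,0,0,0,0,0,50]]'
python3 -c "
from h import *
im=shot('wrist','w13.png');cv2.imwrite('pics/w13c.png',cv2.resize(im[0:270,150:390],None,fx=2.2,fy=2.2,interpolation=2))
print(env.observe()['tool_pos'])"
```

```text
time_s: 27.1
tool_pos: [0.4455, -0.2278, 0.2325]
orientation: [[0.987, 0.16, -0.0], [0.16, -0.987, 0.001], [-0.0, -0.001, -1.0]]
force: [-0.2, 0.2, 0.4]
finger_gap: 0.0468
[ 0.44534404 -0.22782335  0.23257605]
```

View pics/w13c.png

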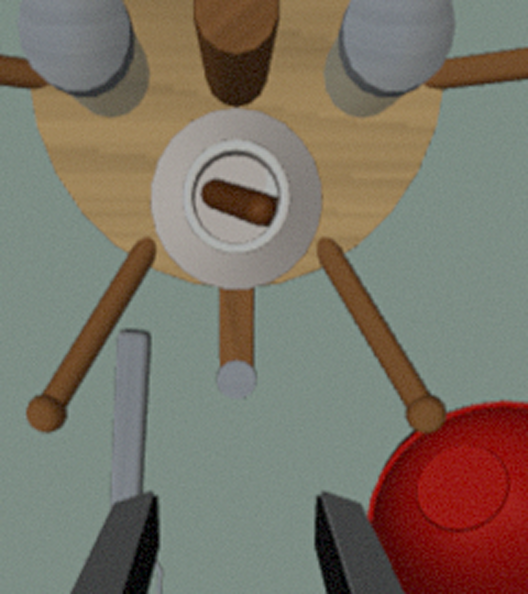

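```bash

python3 -c "
from h import *
im=cv2.imread('pics/w13.png');cv2.imwrite('pics/w13d.png',cv2.resize(cv2.convertScaleAbs(im[55:120,220:295],alpha=1.6),None,fx=8,fy=8,interpolation=2))
im=shot('scene','s13.png');cv2.imwrite('pics/s13c.png',cv2.resize(im[90:210,130:290],None,fx=5,fy=5,interpolation=2))"
```

```text
(no output)
```

View pics/w13d.png

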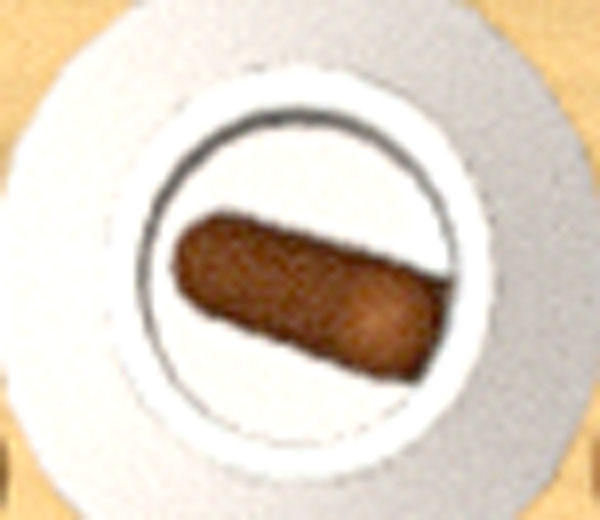

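View pics/s13c.png

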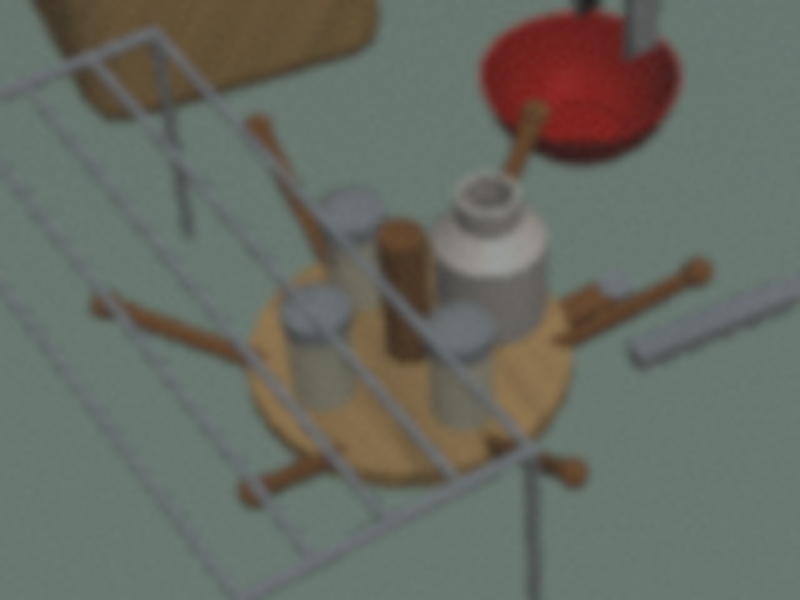

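```bash

python3 -m inch '[[0,-4,2,0,0,0,50],[0,-1,0,0,0,0,50],[0,0,0,0,0,0,50],[0,0,0,0,0,0,50]]' >/dev/null
python3 -c "
from h import *
im=shot('wrist','w14.png')"
python3 -m inch '[[0,5,0,0,0,0,50],[0,5,0,0,0,0,50],[0,0,0,0,0,0,50],[0,0,0,0,0,0,50],[0,0,0,0,0,0,50]]' >/dev/null
python3 -c "
from h import *
im2=shot('wrist','w15.png')
im=cv2.imread('pics/w14.png')
out=[]
for a in (im,im2):
    g=cv2.inRange(cv2.cvtColor(a,cv2.COLOR_BGR2HSV),(0,0,150),(180,40,255));
    x=314 if a is im else 200
    out.append(cv2.resize(cv2.convertScaleAbs(a[20:150,x-110:x+110],alpha=1.4),None,fx=3.5,fy=2.3*1.0 if 0 else 3.5,interpolation=2)[:, :])
    cv2.imwrite('pics/w1%d_c.png'%(4 if a is im else 5),out[-1])
"
```

```text
(no output)
```

View pics/w14_c.png

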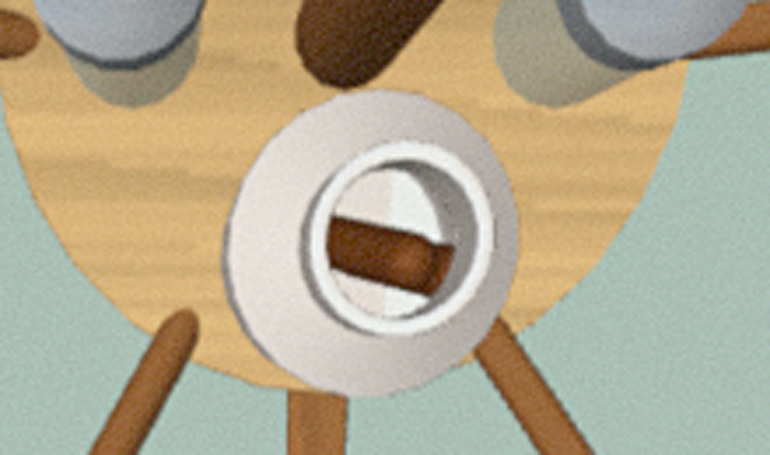

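View pics/w15_c.png

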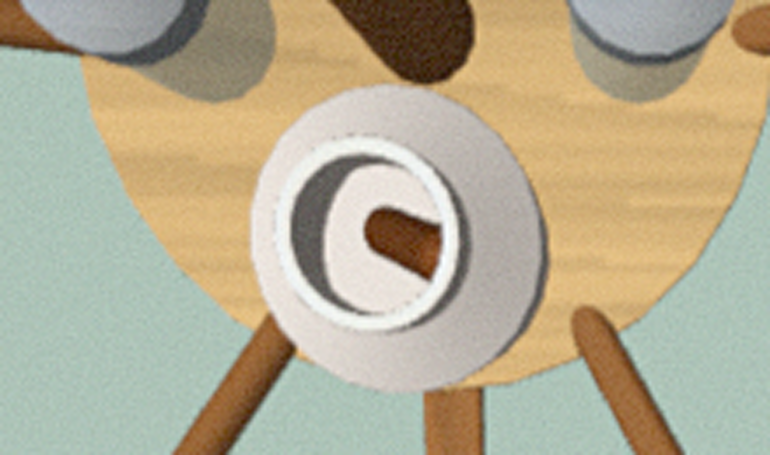

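```bash

python3 -c "
from h import *
s=env.observe();p15=np.array(s['tool_pos']);R=np.array(s['orientation']);print(s['time_s'],p15)
p13=np.array([.4454,-.2278,.2326]);p14=p15-R[:,1]*.10
c=env.calibration('wrist');H=np.array(c['hand_eye']);K=np.array(c['mtx'])
def tri(obs):
    A=np.zeros((3,3));b=np.zeros(3)
    for p,u,v in obs:
        d=R@H[:3,:3]@np.linalg.inv(K)@[u,v,1];d/=np.linalg.norm(d);o=R@H[:3,3]+p;M=np.eye(3)-np.outer(d,d);A+=M;b+=M@o
    return np.linalg.solve(A,b)
f13=lambda x,y:(p13,220+x/8,55+y/8)
f14=lambda x,y:(p14,204+x/3.5,20+y/3.5)
f15=lambda x,y:(p15,90+x/3.5,20+y/3.5)
print('rim',tri([f13(295,270),f14(400,237),f15(370,232)]),tri([f14(400,237),f15(370,232)]))
print('left end',tri([f13(178,262),f15(366,230)]))
print('blob',tri([f13(385,315),f14(418,262)]))
for q in [f13(385,315),f14(418,262)]: print(q[1:])
"
```

```text
28.425 [ 0.45254269 -0.27635358  0.21315842]
rim [ 0.54067173 -0.21126544  0.1376221 ] [ 0.54050928 -0.21103123  0.13763675]
left end [ 0.54330466 -0.19469817  0.06435542]
blob [ 0.5383963  -0.22338831  0.10328567]
(268.125, 94.375)
(323.42857142857144, 94.85714285714286)
```

```bash
cat > snap.py <<'E'
import sys,json
from h import *
s=env.observe();n=sys.argv[1];im=shot('wrist',n+'.png')
json.dump([np.array(s['tool_pos']).tolist(),np.array(s['orientation']).tolist()],open(n+'.json','w'))
p=np.array(s['tool_pos']);R=np.array(s['orientation']);c=env.calibration('wrist');H=np.array(c['hand_eye']);K=np.array(c['mtx'])
q=np.linalg.inv(H)@[*(R.T@(np.array([.5415,-.2119,.148])-p)),1];u=K@q[:3];u=(u[:2]/u[2]).round().astype(int)
x0=max(u[0]-60,0);y0=max(u[1]-55,0)
print(s['time_s'],p.round(4),u,'crop origin',x0,y0)
cv2.imwrite('pics/'+n+'c.png',cv2.resize(cv2.convertScaleAbs(im[y0:y0+110,x0:x0+120],alpha=1.5),None,fx=5,fy=5,interpolation=2))
E
python3 -m inch '[[0.5,-2.5,2.5,0,0,0,50],[0.5,0,2.5,0,0,0,50],[0,0,0,0,0,0,50],[0,0,0,0,0,0,50],[0,0,0,0,0,0,50]]' >/dev/null
python3 snap.py a1
python3 -m inch '[[0,-2.5,0,0,0,0,50],[0,0,0,0,0,0,50],[0,0,0,0,0,0,50],[0,0,0,0,0,0,50]]' >/dev/null
python3 snap.py a2
python3 -m inch '[[0,-2.5,0,0,0,0,50],[0,0,0,0,0,0,50],[0,0,0,0,0,0,50],[0,0,0,0,0,0,50]]' >/dev/null
python3 snap.py a3
```

```text
29.05 [ 0.4592 -0.2516  0.1642] [216  98] crop origin 156 43
29.6 [ 0.4548 -0.2266  0.1631] [256  97] crop origin 196 42
30.15 [ 0.4508 -0.2019  0.163 ] [296  97] crop origin 236 42
```

```bash
cd pics; python3 -c "
import cv2,numpy as np
cv2.imwrite('a123.png',cv2.resize(np.hstack([cv2.imread('a%dc.png'%i) for i in (1,3)]),(800,367)))"
```

```text
(no output)
```

View pics/a2c.png

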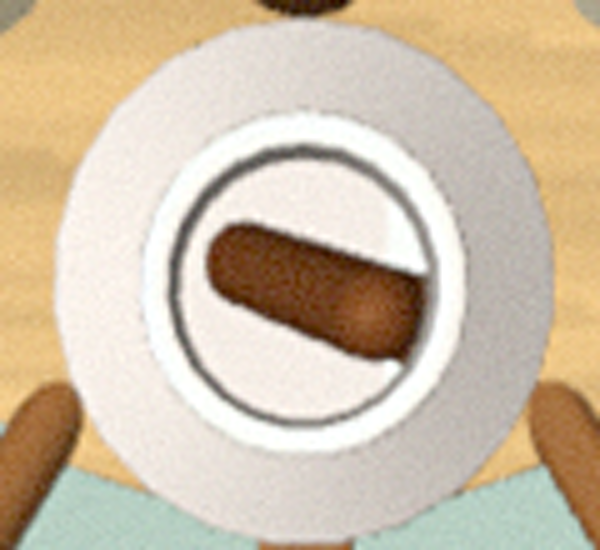

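View pics/a123.png

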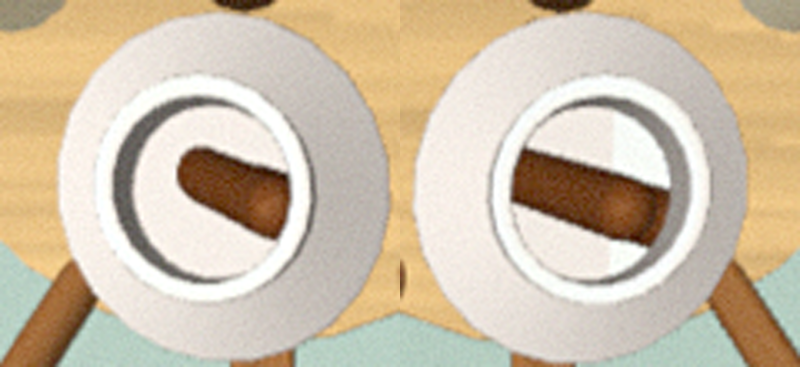

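```bash

python3 -c "
from h import *
import json
p,R=json.load(open('a2.json'));p=np.array(p);R=np.array(R)
c=env.calibration('wrist');H=np.array(c['hand_eye']);K=np.array(c['mtx']);o=R@H[:3,3]+p
def at(x,y,z):
    d=R@H[:3,:3]@np.linalg.inv(K)@[196+x/5-.4,42+y/5-.4,1];return o+d*(z-o[2])/d[2]
print('f',K[0,0],o,'rim',at(303,283,.148))
for z1 in(.058,.064,.07):
  P=at(247,262,z1)
  for x,y in((360,302),(372,308)):
    zs=np.arange(z1,.14,.0005);L=np.array([np.linalg.norm(at(x,y,z)-P) for z in zs]);z2=zs[np.argmin(abs(L-.047))]
    print(z1,(x,y),'z2',z2,'top',z2+.0075,'radii px',K[0,0]*5*.0075/(o[2]-z1),K[0,0]*5*.0075/(o[2]-z2),'Q',at(x,y,z2)[:2])
"
```

```text
f 293.9628762365005 [ 0.53642525 -0.21324189  0.34199009] rim [ 0.54073946 -0.21184938  0.148     ]
0.058 (360, 302) z2 0.10000000000000003 top 0.10750000000000004 radii px 38.81687553478155 45.553964615171346 Q [ 0.54041637 -0.22080572]
0.058 (372, 308) z2 0.09900000000000003 top 0.10650000000000004 radii px 38.81687553478155 45.36649209238668 Q [ 0.53983966 -0.22286307]
0.064 (360, 302) z2 0.10650000000000004 top 0.11400000000000005 radii px 39.6546797016518 46.81134565321665 Q [ 0.54030917 -0.22060255]
0.064 (372, 308) z2 0.10550000000000004 top 0.11300000000000004 radii px 39.6546797016518 46.61340354810017 Q [ 0.53974833 -0.2226057 ]
0.07 (360, 302) z2 0.11250000000000004 top 0.12000000000000005 radii px 40.52944716418695 48.03522454765004 Q [ 0.54021021 -0.22041501]
0.07 (372, 308) z2 0.11150000000000004 top 0.11900000000000005 radii px 40.52944716418695 47.826819816756995 Q [ 0.53966402 -0.22236813]
```

```bash

python3 -m inch '[[0,0,-4,0,0,0,50],[-2,0,-5,0,0,0,50],[-3,-4,0,0,0,0,50],[-3,-5,0,0,0,0,50],[-2,-5,0,0,0,0,50],[0,-5,0,0,0,0,50],[0,-5,0,0,0,0,50],[0,0,0,0,0,0,50],[0,0,0,0,0,0,50],[0,0,0,0,0,0,50]]' 
python3 -c "
from h import *
a=shot('top','t9.png');cv2.imwrite('pics/t9c.png',cv2.resize(a[110:260,250:410],None,fx=4,fy=4,interpolation=2))
b=cv2.imread('pics/t0.png');d=cv2.absdiff(a,b).max(2)
for n,(x,y,r) in dict(mug=(127,186,18),sa=(222,260,9),sb=(170,177,9),bowl=(381,268,26),whisk=(308,275,20)).items(): print(n,d[y-r:y+r,x-r:x+r].max(),d[y-r:y+r,x-r:x+r].mean())"
```

```text
time_s: 31.45
tool_pos: [0.3143, 0.0182, 0.2529]
orientation: [[0.988, 0.157, -0.0], [0.157, -0.988, -0.0], [-0.0, 0.0, -1.0]]
force: [-0.3, -1.0, 0.5]
finger_gap: 0.047
mug 10 3.0910493827160495
sa 75 32.53395061728395
sb 9 2.9074074074074074
bowl 81 4.407174556213017
whisk 71 2.9825
```

View pics/t9c.png

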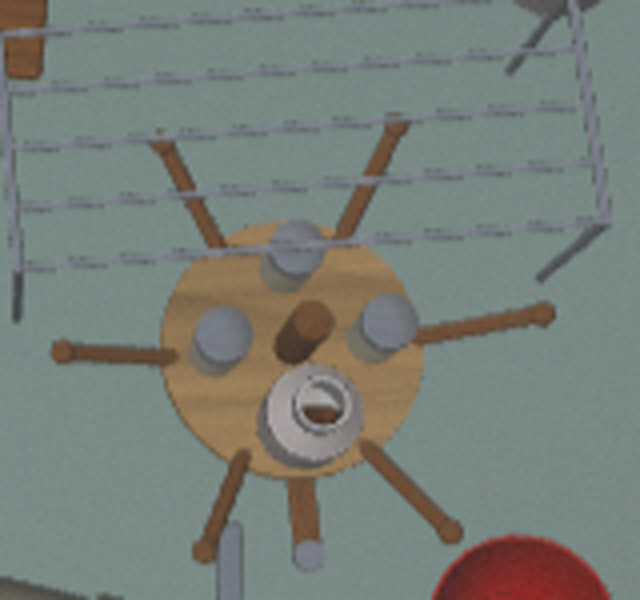

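View pics/t9.png

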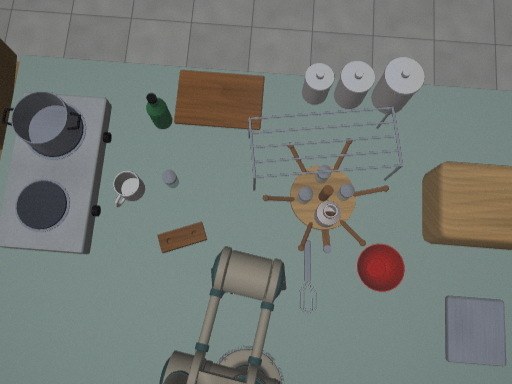

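```bash
python3 -c "
from station import env
print(env.close_job())"
```

```text
the job is handed in; nothing more can be done
None
```

The flask stands at the pointer with both cinnamon sticks inside it, and I handed the job in at about 31.5 s of the 72 s allowed. The second stick leans steeply rather than lying flat.

- **Carousel:** I turned it about 134° clockwise by pushing the spokes, in two strokes and a small correction. The last measurement put the flask at 188.9° against the pointer at 189.1°. The final pictures show it still in line with the tongue and stud, with the spokes where they were before the drops.
- **Sticks:** I dropped them through the neck one after the other, and they rest deep in the flask.
    - **Second stick:** it rests against the first at about 65°. I estimate its top is about 110 mm above the table, below the neck, which starts at 127 mm, and about 35 mm below the rim.
    - **Disagreement:** a rough stereo check put that top higher, at up to about 124 mm. That is still below the neck.
    - **Left alone:** I did not shake the carousel to flatten the stick, so as not to disturb the alignment.
- **Other things:** In before-and-after top pictures the mug and far shaker were unchanged. The bowl and whisk looked in place, with differences only where a spoke and its shadow passed. The near shaker was hidden by the arm in the last picture. It still stood by the block in an earlier wrist picture.

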